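# Sweep the small stationery into the desk tray

## Task

Tidy the desk: with your fingers, sweep the round white eraser, the round red pencil sharpener and the little round brass tin of drawing pins along the desktop and in through the open side of the low wooden tray, until all three lie flat and wholly inside it. Only push them: do not grip them between the fingers or lift them off the desk. Leave the stapler, the green tiffin, the pen holder and the glass paperweight standing where they are, and finish clear of everything.

Things in the scene. Friction and masses are not known exactly. Their poses are not given: they have to be found in the camera images.
- tray: low wooden tray fixed to the desk, no raised floor (green sheet flush with the desk), walls 25 mm high, 8 mm thick on three sides, fourth side open. Inside 200 mm wide, 100 mm deep. Origin: on the desk at the middle of the open edge. +y points into the tray (back wall at y = 100 mm), x runs along the open edge (side walls at x = -100 and +100 mm), z up. Open side faces the robot's right, turned up to 0.35 rad
- eraser_mid (a point): loose white round eraser, an upright disc 36 mm in diameter and 14 mm tall, about 18 g, lying flat on the desk; the point is its centre, half-way up; z up. It slides under a light push and stops where it is left
- sharpener_mid (a point): loose red plastic round pencil sharpener, an upright disc 36 mm in diameter and 20 mm tall, about 25 g, lying flat on the desk; the point is its centre, half-way up; z up. It slides under a light push and stops where it is left
- pin_tin_mid (a point): loose closed brass-coloured round tin of drawing pins, an upright disc 40 mm in diameter and 18 mm tall, about 35 g, lying flat on the desk; the point is its centre, half-way up; z up. It slides under a light push and stops where it is left
- eraser: the same white eraser; origin at the centre of its underside, z up
- sharpener: the same red sharpener; origin at the centre of its underside, z up
- pin_tin: the same brass tin; origin at the centre of its underside, z up
- stapler: bystander: chrome stapler, 135 mm long (along its y), 34 mm wide, 55 mm tall, loose, beyond the small things; origin at the centre of its underside, z up
- tiffin: bystander: round green plastic tiffin box, 127 mm across its white clips, 66 mm tall, loose; origin at the centre of its underside, z up
- pen_holder: bystander: white ceramic pen holder, 80 mm in diameter and 95 mm tall, its pens standing to 155 mm, loose; origin at the centre of its underside, z up
- paperweight: bystander: clear glass dome with a blue bead inside, 70 mm in diameter and 40 mm tall, loose; origin at the centre of its underside, z up
Not all that is in view belongs to the job. Several things look just like the sharpener: the one meant starts farthest to the robot's left.

How it is judged:
At the end, for the whole second after the job is handed in: Eraser, sharpener and pin tin lie flat (tilt under 0.15 rad, centre within 4 mm of resting height), at rest, wholly inside the tray (2 mm overhang at the open edge allowed); stapler, tiffin, pen holder and paperweight stand upright within 15 mm of their starts (y of eraser_mid in the frame of tray between 0.016 and 0.1 m and x of eraser_mid in the frame of tray between -0.1 and 0.1 m and height (world z) of eraser_mid below 0.011 m and angle between each of eraser_mid, sharpener_mid, pin_tin_mid, stapler, tiffin, pen_holder, paperweight's own z axis and vertical below 0.15 rad and linear speed of each of eraser, sharpener, pin_tin below 0.01 m/s and y of sharpener_mid in the frame of tray between 0.016 and 0.1 m and x of sharpener_mid in the frame of tray between -0.1 and 0.1 m and height (world z) of sharpener_mid below 0.014 m and y of pin_tin_mid in the frame of tray between 0.018 and 0.1 m and x of pin_tin_mid in the frame of tray between -0.1 and 0.1 m and height (world z) of pin_tin_mid below 0.013 m and distance of each of stapler, tiffin, pen_holder, paperweight from where it was at the start of the episode below 0.015 m); the robot touches nothing.
It fails at once if the eraser, sharpener or pin tin is lifted more than 15 mm off the desk (height (world z) of eraser_mid above 0.022 m or height (world z) of sharpener_mid above 0.025 m or height (world z) of pin_tin_mid above 0.024 m).
It fails at once if the eraser, sharpener or pin tin is taken between the fingers ((horizontal distance between the grasp point and eraser_mid below 0.012 m and height (world z) of the grasp point below 0.03 m) or (horizontal distance between the grasp point and sharpener_mid below 0.012 m and height (world z) of the grasp point below 0.03 m) or (horizontal distance between the grasp point and pin_tin_mid below 0.012 m and height (world z) of the grasp point below 0.03 m)).
It fails at once if the stapler, tiffin, pen holder or paperweight is moved more than 15 mm or tipped ((distance of stapler from where it was at the start of the episode above 0.015 m or angle between stapler's own z axis and vertical above 0.2 rad) or (distance of tiffin from where it was at the start of the episode above 0.015 m or angle between tiffin's own z axis and vertical above 0.2 rad) or (distance of pen_holder from where it was at the start of the episode above 0.015 m or angle between pen_holder's own z axis and vertical above 0.2 rad) or (distance of paperweight from where it was at the start of the episode above 0.015 m or angle between paperweight's own z axis and vertical above 0.2 rad)).
It also fails if it takes over 64 s, if anything falls off the work surface, if the arm or the gripper's body presses on something with over 40 N, if the wrist force passes 120 N, or if a joint passes its speed limit or range.

## Robot

A 6-joint arm with a two-finger parallel gripper is mounted at the origin on the work surface. World frame = base frame: x ahead of the robot, y to its left, z up, the work surface at z = 0. Lengths are in m, angles in rad, forces in N, time in s.
With the tool pointing down it reaches from about 0.4 to 0.825 m from the base axis. Payload 7 kg.
Tool frame: the origin (TCP) lies at the very end of the fingers, on their centre line; the grasp point (between the pads) lies 19 mm behind it; x points along the fingers, y is the direction in which the jaws open and shut, and the axes are right-handed (so a half turn about x gives the same grasp; the last joint's range is limited). The gripper opens to 88 mm and grips with 3 to 60 N. Pads are 19 mm wide; open, the fingers measure 130 mm over their backs; the gripper's body (78 mm by 193 mm) begins 47 mm behind the grasp point.
Start: joints at [-0.9, 0.359, 0.012, 0, -1.224, -0.288], TCP at [0.252, -0.626, 0.227] pointing down, gripper open.
Joint ranges: [-3.07, 3.07], [-1.43, 2.12], [-1.02, 1.25], [-3.03, 1.67], [-3.05, -0], [-3.03, 3.03]. Speed limits (rad/s): [2.39, 2.39, 3.01, 3.14, 3.14, 3.14].

## Interface

Orientations are given as [roll, pitch, yaw] about the fixed x, y, z axes, in that order (R = Rz(yaw) Ry(pitch) Rx(roll)).
In Python, from station import arm, cams gives the robot as it stands. The module is installed in compiled form; this text tells all that it offers.
- The arm moves only by the tool carry_out, never from a script. Its argument "deltas" is a list of rows, each a list of 6 numbers: the shift along the tool's x, y, z in units of 0.04 m (1.0 is 0.04 m), then the turn, a rotation vector about the tool's x, y, z in units of 4 degrees (1.0 is 4 degrees). In form: [[tx, ty, tz, ax, ay, az], ...]. A call has 1 to 5 rows; each row shifts and turns the pose as measured when the row begins, along the tool's axes as they then stand; what a row does not reach is not made up. A row lasts 1/10 s, in which the tool goes at most 50 mm and 8.59 degrees, less where a joint would pass 70% of its speed; a pose out of reach is approached as far as the arm can. A call with a number of a shift or a turn outside -1 to 1 is refused whole. A call with a gripper value outside its range is refused whole. "hand" is the closure, from 0 (fully open) to 1 (shut), set as the call begins (left out, the last holds). The fingers move at their own pace and stop on an object; "newtons" is the grip in N (left out, the last holds). Time passes only in rows, so rows that do not move let the fingers close. It gives the time, the measured TCP pose, the force and the opening at its end, in the units of the state.
- arm.get_state(): the state, without advancing time (a new reading comes with each control period).
- cams.grab_frame(name): name is "scene" or "top" or "wrist"; returns a dict with "pixels" (480x640x3 uint8, red, green, blue), "fx", "fy", "cx", "cy" (pixels), "k1" (the pictures are not rectified: a ray, as slopes to the right and down, at radius r is drawn at 1 + k1 r^2 times it, then the intrinsics apply), "T" (4x4, takes a point from camera to world coordinates); the wrist camera has in their place "hand_eye" (4x4, takes a point from camera to tool coordinates, whose origin is the TCP and whose axes are the tool frame's). Camera axes: x right, y up, looking along -z (the intrinsics and any distortion apply to the point x, -y, -z); pixel columns grow to the right and rows downward; lengths in m; the calibration is good to about 2 mm. A picture is of the moment at which its call begins: read the wrist's pose just before it. There is no depth.
- arm.job_done(): hands the job in, once; it reports no verdict.
The state is a dict: "t": time; "q": joint angles; "qd": joint speeds; "joint_efforts": joint torques, N m; "eef_pos": TCP position; "ee_rot": TCP orientation; "force": force on the tool from outside, world axes, zero at the start; "moment": the same for the moment, N m; "width": finger opening in m.
Only numpy, scipy, OpenCV 4.12 (cv2) and the standard library are available. Lean on these libraries where they do the work, as an engineer would, in place of code of your own. Each camera call takes 0.05 s, during which the arm holds its last target.

## Working session

There is one attempt and no reset: what is moved stays moved. The work goes in short steps, Python scripts to look and compute and a tool call to move; the robot and the scene stay as the last step left them, time stands still between calls to the robot, and variables do not carry over. Pictures are saved under pics/ and viewed, and the job is handed in when it is done.

Besides the shell and the picture viewer there is one more tool, called after "Request:" as name(argument=value, ...), one argument or row to a line, values as JSON. carry_out: Moves the arm, as the interface text tells. Shifts and turns lie within -1 to 1; 1 stands for 0.04 m of shift or 4 degrees of turn. Its arguments: {"type":"object","properties":{"deltas":{"type":"array","items":{"type":"array","items":{"type":"number","minimum":-1,"maximum":1}}},"hand":{"type":"number"},"newtons":{"type":"number"}},"required":["deltas"]}

```bash
mkdir -p pics; cat > h.py <<'E'
import numpy as np, cv2
from station import arm, cams
def grab(n,name):
    f=cams.grab_frame(n); cv2.imwrite(f'pics/{name}.png',cv2.cvtColor(f['pixels'],cv2.COLOR_RGB2BGR))
    np.savez(f'pics/{name}.npz',**{k:np.array(v) for k,v in f.items()})
    return f
def pix2w(f,u,v,z=0.0,T=None):
    T=f['T'] if T is None else T
    fx,fy,cx,cy,k1=[float(f[k]) for k in('fx','fy','cx','cy','k1')]
    p=cv2.undistortPoints(np.array([[[u,v]]],float),np.array([[fx,0,cx],[0,fy,cy],[0,0,1]]),np.array([k1,0,0,0.]))[0,0]
    d=T[:3,:3]@np.array([p[0],-p[1],-1]); o=T[:3,3]
    return (o+d*(z-o[2])/d[2])
E
python3 - <<'E'
from h import *
s=arm.get_state(); print(s)
for n in('scene','top'):
    f=grab(n,n+'0'); print({k:v for k,v in f.items() if k!='pixels'})
E
```

```text
{'t': 0.0, 'q': array([-8.99929875e-01,  3.59382821e-01,  1.10555287e-02, -3.70544388e-04,
       -1.22408465e+00, -2.88092679e-01]), 'qd': array([ 2.46091333e-04,  7.33338976e-04,  1.56643617e-04,  7.34821637e-04,
       -3.19029109e-05, -3.76995101e-04]), 'joint_efforts': array([-4.03969289e-04, -5.82724893e+01,  2.93044960e+01,  6.99740231e+00,
        6.80366720e-03, -1.69117775e-04]), 'eef_pos': array([ 0.25190271, -0.62570596,  0.22562018]), 'ee_rot': array([1.64656267, 1.56914358, 2.02921025]), 'force': array([ 0.43817948, -0.62837835,  0.01636148]), 'moment': array([ 0.00209996,  0.0426776 , -0.00496776]), 'width': 0.08750846111829304}
{'fx': 624.3330969553532, 'fy': 624.3330969553532, 'cx': 325.1855604182028, 'cy': 240.07359376765405, 'k1': 0.03950428778242933, 'T': array([[-0.1346656 , -0.53970417,  0.83101419,  1.68808883],
       [ 0.99088841, -0.07139216,  0.11420735,  0.14926597],
       [-0.00231028,  0.83882213,  0.54440067,  0.77802302],
       [ 0.        ,  0.        ,  0.        ,  1.        ]])}
{'fx': 485.07487361836036, 'fy': 485.07487361836036, 'cx': 324.2979813114877, 'cy': 240.50977469368326, 'k1': -0.09587626204749516, 'T': array([[ 0.00216714,  0.99421397, -0.10739597,  0.4612045 ],
       [-0.99945129,  0.00570307,  0.03262809,  0.01350621],
       [ 0.03305179,  0.10726634,  0.99368079,  1.05893751],
       [ 0.        ,  0.        ,  0.        ,  1.        ]])}
```

View pics/top0.png

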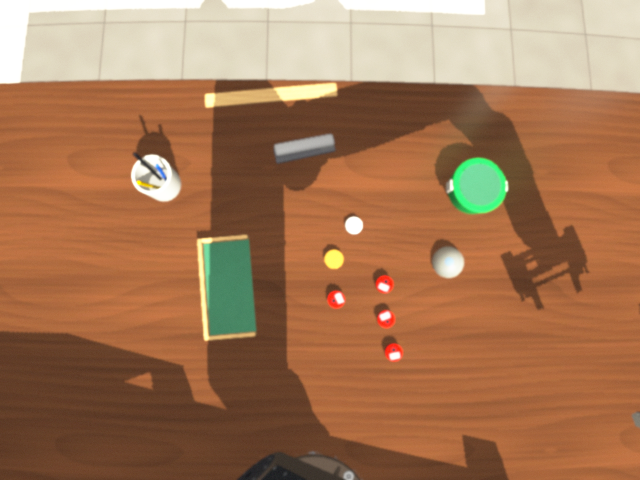

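View pics/scene0.png

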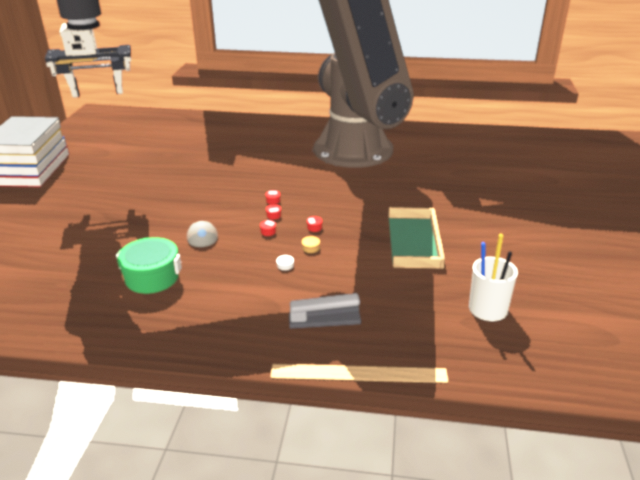

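```bash
python3 - <<'E'
import cv2
a=cv2.imread('pics/top0.png')
cv2.imwrite('pics/c1.png',cv2.resize(a[205:375,185:415],None,fx=3.4,fy=3.4,interpolation=cv2.INTER_CUBIC))
E
```

```text
(no output)
```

View pics/c1.png

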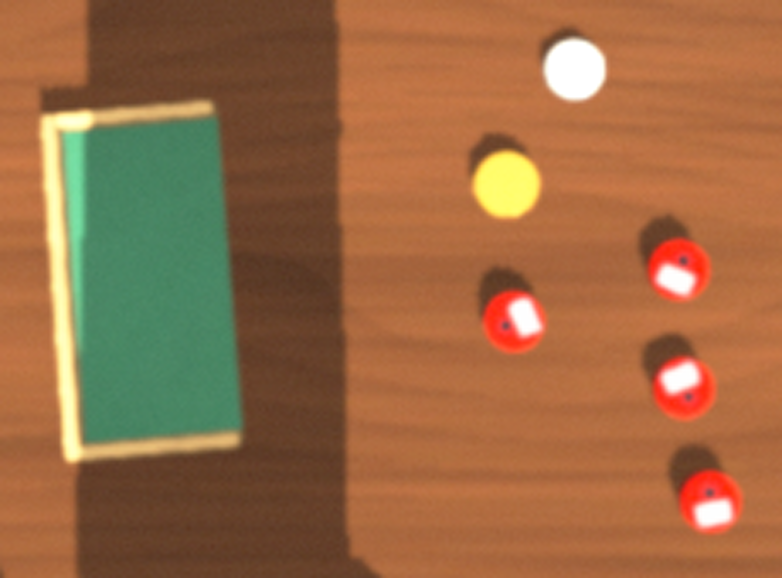

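```bash
cat > obj.py <<'E'
from h import *
f=np.load('pics/top0.npz')
P=lambda u,v,z: pix2w(f,185+(u+.5)/3.4-.5,205+(v+.5)/3.4-.5,z)
O={'eraser':P(575,69,.014),'tin':P(506,184,.018),'sharp':P(514,321,.02),'d1':P(680,268,.02),'d2':P(684,388,.02),'d3':P(711,501,.02)}
a=P(217,117,0);b=P(242,432,0)
E
python3 - <<'E'
from obj import *
for k in O: print(k,O[k].round(4))
print('green corners',a,b,np.linalg.norm(a-b))
for n,u,v,z in(('weight',448,263,.02),('tiffin',478,186,.066),('stapler',304,149,.05),('pen',152,170,.095),('staplerR',335,150,.0),('staplerL',277,161,0)): print(n,pix2w(f,u,v,z).round(3))
for n,u,v in(('TL',42,115),('BL',68,460),('TR',215,102),('BR',242,432)): print(n,P(u,v,.025).round(4))
print(P(80,442,0))
E
```

```text
eraser [ 0.6087 -0.085   0.014 ]
tin [ 0.5343 -0.0405  0.018 ]
sharp [ 0.4481 -0.0455  0.02  ]
d1 [ 0.4814 -0.1505  0.02  ]
d2 [ 0.4061 -0.1525  0.02  ]
d3 [ 0.3357 -0.169   0.02  ]
green corners [0.57789773 0.14499929 0.        ] [0.37717262 0.12592237 0.        ] 0.2016296000162548
weight [ 0.526 -0.29   0.02 ]
tiffin [ 0.687 -0.347  0.066]
stapler [0.767 0.024 0.05 ]
pen [0.708 0.333 0.095]
staplerR [ 0.781 -0.045  0.   ]
staplerL [0.754 0.085 0.   ]
TL [0.5758 0.2523 0.025 ]
BL [0.3612 0.2308 0.025 ]
TR [0.5846 0.1433 0.025 ]
BR [0.3792 0.1233 0.025 ]
[0.37020984 0.2286245  0.        ]
```

```bash
cat >> h.py <<'E'
from scipy.spatial.transform import Rotation as Ro
def rot(s=None):
    s=s or arm.get_state(); return Ro.from_euler('xyz',s['ee_rot']).as_matrix()
def plan(x,y,z,yawdir=None,n=5):
    """yawdir: angle of push direction (world); tool y perpendicular to it"""
    s=arm.get_state(); R=rot(s); p=s['eef_pos']
    d=R.T@(np.array([x,y,z])-p)/.04
    print('t',round(s['t'],2),'p',p.round(4),'total shift units (tool):',d.round(2),'width',round(s['width'],4),'F',s['force'].round(1))
    if yawdir is not None:
        best=None
        for sg in(1,-1):
            tx=np.array([0,0,-1.]); ty=sg*np.array([np.sin(yawdir),-np.cos(yawdir),0]); 
            Rt=np.stack([tx,ty,np.cross(tx,ty)],1)
            rv=Ro.from_matrix(R.T@Rt).as_rotvec()/np.radians(4)
            print(' sg',sg,'turn units',rv.round(2),'tool z',Rt[:,2].round(2))
E
python3 - <<'E'
from h import *
print(rot().round(3)); plan(.45,-.1,.1,np.pi/2+.095)
E
```

```text
[[-0.001 -0.373  0.928]
 [ 0.001  0.928  0.373]
 [-1.     0.001 -0.   ]]
t 0.1 p [ 0.252  -0.6258  0.2257] total shift units (tool): [ 3.16 10.34  9.5 ] width 0.0877 F [-0.3 -0.4 -0.1]
 sg 1 turn units [ 2.662e+01 -2.000e-02 -1.000e-02] tool z [ 0.09 -1.    0.  ]
 sg -1 turn units [-1.838e+01  1.000e-02 -2.000e-02] tool z [-0.09  1.    0.  ]
```

Request:
carry_out(
  deltas=[
    [0,0.8,0.5,-1,0,0],
    [0,0.8,0.5,-1,0,0],
    [0,0.7,0.6,-1,0,0],
    [0,0.6,0.7,-1,0,0],
    [0,0.5,0.8,-1,0,0],
  ],
  hand=0.8,
)

```text
t: 0.6
eef_pos: [0.2898, -0.4402, 0.2209]
ee_rot: [1.565, 1.562, 2.302]
force: [1.6, 0.1, -0.8]
width: 0.0532
```

Request:
carry_out(
  deltas=[
    [0,0.1,0.9,-1,0,0],
    [0,0.1,0.9,-1,0,0],
    [0,0,0.9,-1,0,0],
    [0,0,0.9,-1,0,0],
    [0,0,0.9,-1,0,0],
  ],
)

```text
t: 1.1
eef_pos: [0.399, -0.2885, 0.221]
ee_rot: [1.146, 1.561, 2.246]
force: [0.4, -0.8, 0.5]
width: 0.0186
```

```bash
python3 - <<'E'
from h import *
print(rot().round(3)); plan(.45,-.1,.1,np.pi/2+.095)
E
```

```text
[[-0.006 -0.891  0.454]
 [ 0.008  0.453  0.891]
 [-1.     0.009  0.004]]
t 1.1 p [ 0.399  -0.2885  0.221 ] total shift units (tool): [3.05 0.97 4.77] width 0.0186 F [ 0.4 -0.8  0.5]
 sg 1 turn units [36.9  -0.14 -0.12] tool z [ 0.09 -1.    0.  ]
 sg -1 turn units [-8.1   0.09 -0.11] tool z [-0.09  1.    0.  ]
```

Request:
carry_out(
  deltas=[
    [0.3,0.4,0.8,-1,0,0],
    [0.3,0.4,0.8,-1,0,0],
    [0.3,0.2,0.9,-1,0,0],
    [0.3,0,0.8,-1,0,0],
    [0.3,0,0.8,-1,0,0],
  ],
)

```text
t: 1.6
eef_pos: [0.4158, -0.1107, 0.161]
ee_rot: [0.549, 1.563, 2.014]
force: [0.4, -0.2, 0.3]
width: 0.0176
```

```bash
python3 - <<'E'
from h import *
print(rot().round(3)); plan(.4545,-.098,.1,np.pi/2+.13)
E
```

```text
[[-0.004 -0.994  0.106]
 [ 0.007  0.106  0.994]
 [-1.     0.004  0.007]]
t 1.6 p [ 0.4158 -0.1107  0.161 ] total shift units (tool): [ 1.52 -0.94  0.41] width 0.0176 F [ 0.4 -0.2  0.3]
 sg 1 turn units [41.62 -0.07 -0.16] tool z [ 0.13 -0.99  0.  ]
 sg -1 turn units [-3.38  0.11 -0.05] tool z [-0.13  0.99  0.  ]
```

Request:
carry_out(
  deltas=[
    [0.2,-0.3,0.05,-0.9,0,0],
    [0.3,-0.3,0.05,-0.9,0.1,0],
    [0.4,-0.3,0.1,-0.9,0,0],
    [0.3,-0.2,0.1,-0.6,0,0],
    [0.2,0,0,0,0,0],
  ],
)

```text
t: 2.1
eef_pos: [0.4604, -0.0938, 0.1022]
ee_rot: [1.145, 1.567, 2.859]
force: [0.6, -0.2, -0.3]
width: 0.0174
```

```bash
python3 - <<'E'
from h import *
print(rot().round(3)); plan(.4545,-.098,.007,np.pi/2+.13)
grab('top','top1');f=grab('wrist','wr1'); print(f['hand_eye'])
E
```

```text
[[-0.003 -0.99  -0.143]
 [ 0.001 -0.143  0.99 ]
 [-1.     0.003  0.001]]
t 2.1 p [ 0.4604 -0.0938  0.1022] total shift units (tool): [ 2.38  0.15 -0.09] width 0.0174 F [ 0.6 -0.2 -0.3]
 sg 1 turn units [-4.481e+01  7.000e-02  3.000e-02] tool z [ 0.13 -0.99  0.  ]
 sg -1 turn units [ 0.19  0.02 -0.05] tool z [-0.13  0.99  0.  ]
[[-9.47477951e-04  2.88526611e-01 -9.57471408e-01 -1.58457398e-01]
 [ 9.99999343e-01 -3.44483922e-04 -1.09336958e-03  1.42946252e-03]
 [-6.45299724e-04 -9.57471815e-01 -2.88526095e-01 -7.78148865e-02]
 [ 0.00000000e+00  0.00000000e+00  0.00000000e+00  1.00000000e+00]]
```

View pics/wr1.png

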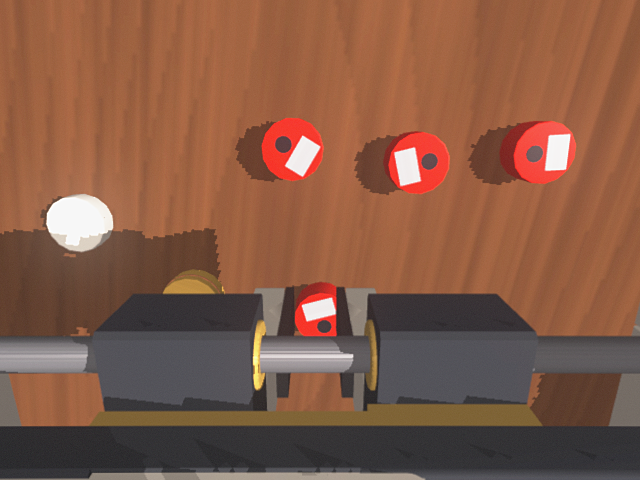

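Request:
carry_out(
  deltas=[
    [0.6,0.1,-0.1,0.1,0,0],
    [0.7,0,0,0.1,0,0],
    [0.6,0,0,0,0,0],
    [0.3,0,0,0,0,0],
    [0.1,0,0,0,0,0],
  ],
)

```text
t: 2.7
eef_pos: [0.4556, -0.1002, 0.0112]
ee_rot: [-0.766, 1.569, 0.923]
force: [-0.3, 1.3, 0.8]
width: 0.0176
```

```bash
python3 - <<'E'
from h import *
plan(.4205,.166,.007,np.pi/2+.13)
E
```

```text
t 2.7 p [ 0.4556 -0.1002  0.0112] total shift units (tool): [0.11 0.08 6.71] width 0.0176 F [-0.3  1.3  0.8]
 sg 1 turn units [ 4.484e+01  3.000e-02 -3.000e-02] tool z [ 0.13 -0.99  0.  ]
 sg -1 turn units [-0.16  0.02  0.02] tool z [-0.13  0.99  0.  ]
```

Request:
carry_out(
  deltas=[
    [0.1,0,0.2,0,0,0],
    [0,0,0.3,0,0,0],
    [0,0,0.3,0,0,0],
    [0,0,0.4,0,0,0],
    [0,0,0.4,0,0,0],
  ],
)

```text
t: 3.2
eef_pos: [0.4489, -0.0334, 0.0103]
ee_rot: [-1.253, 1.565, 0.432]
force: [-0.0, 0.1, -0.6]
width: 0.0175
```

```bash
python3 - <<'E'
from h import *
plan(.4205,.166,.007,np.pi/2+.13)
grab('wrist','wr2');grab('scene','sc2')
E
```

```text
t 3.2 p [ 0.4489 -0.0334  0.0103] total shift units (tool): [0.09 0.14 5.03] width 0.0175 F [-0.   0.1 -0.6]
 sg 1 turn units [ 4.476e+01  1.300e-01 -4.000e-02] tool z [ 0.13 -0.99  0.  ]
 sg -1 turn units [-0.24  0.03  0.09] tool z [-0.13  0.99  0.  ]
```

View pics/wr2.png

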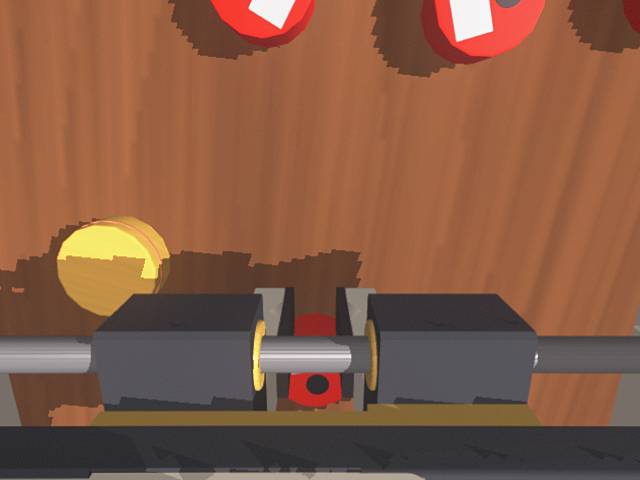

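View pics/sc2.png

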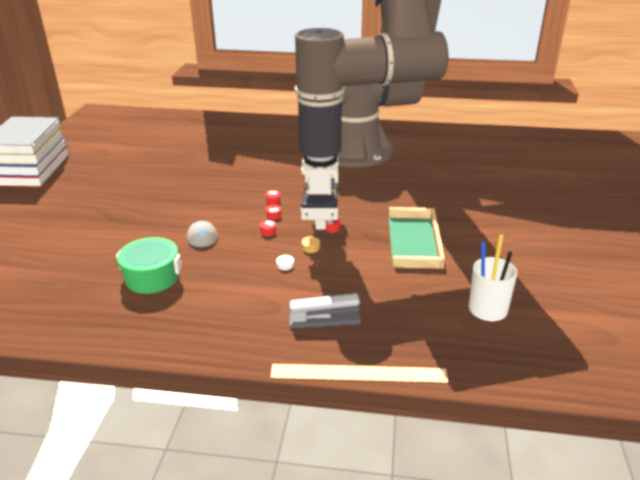

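```bash
python3 - <<'E'
from h import *
f=np.load('pics/wr2.npz'); s=arm.get_state()
T=np.eye(4);T[:3,:3]=rot(s);T[:3,3]=s['eef_pos'];T=T@f['hand_eye']
R=rot(s)
for u,v,z in((318,313,.02),(318,384,.02),(318,405,.02),(290,360,.02),(112,262,.018)):
    w=pix2w(f,u,v,z,T); print(w.round(4),(R.T@(w-s['eef_pos'])).round(4))
E
```

```text
[ 0.4464 -0.0348  0.02  ] [-0.0095  0.003  -0.0017]
[ 0.4424 -0.0012  0.02  ] [-0.0094  0.0031  0.0321]
[0.4411 0.0095 0.02  ] [-0.0094  0.0031  0.0429]
[ 0.4556 -0.0116  0.02  ] [-0.0094 -0.0088  0.0203]
[ 0.5303 -0.0464  0.018 ] [-0.007  -0.079  -0.0229]
```

Request:
carry_out(
  deltas=[
    [0.05,0,0.4,0,0,0],
    [0,0.05,0.4,0,0,0],
    [0,0.05,0.4,0,0,0],
    [0,0,0.4,0,0,0],
    [0,0,0.4,0,0,0],
  ],
)

```text
t: 3.8
eef_pos: [0.4369, 0.0503, 0.0122]
ee_rot: [-1.258, 1.558, 0.429]
force: [-0.6, 1.2, -0.7]
width: 0.0177
```

Request:
carry_out(
  deltas=[
    [0,0,0.4,0,0,0],
    [0,0,0.4,0,0,0],
    [0,0,0.4,0,0,0],
    [0,0,0.4,0,0,0],
    [0,0,0.3,0,0,0],
  ],
)

```text
t: 4.3
eef_pos: [0.4284, 0.1312, 0.0161]
ee_rot: [-1.191, 1.551, 0.497]
force: [0.8, 0.3, -0.2]
width: 0.0178
```

```bash
python3 - <<'E'
from h import *
plan(.4205,.166,.007,np.pi/2+.13)
grab('scene','sc3')
E
```

```text
t 4.3 p [0.4284 0.1312 0.0161] total shift units (tool): [0.23 0.1  0.89] width 0.0178 F [ 0.8  0.3 -0.2]
 sg 1 turn units [44.81  0.41 -0.16] tool z [ 0.13 -0.99  0.  ]
 sg -1 turn units [-0.18  0.1   0.26] tool z [-0.13  0.99  0.  ]
```

View pics/sc3.png

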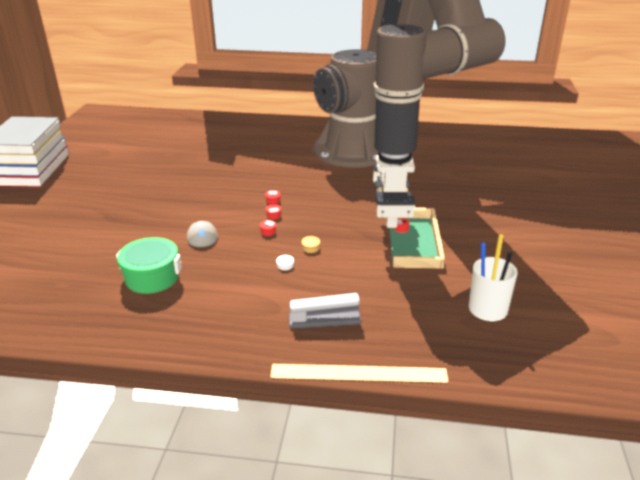

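Request:
carry_out(
  deltas=[
    [0.1,0.05,0.2,0,0.1,0.2],
    [0.1,0.05,0.3,0,0.1,0.1],
    [0.05,0,0.3,0,0,0],
    [0,0,0.2,0,0,0],
    [0,0,0,0,0,0],
  ],
)

```text
t: 4.85
eef_pos: [0.4197, 0.1752, 0.0057]
ee_rot: [2.71, 1.562, -1.885]
force: [-0.7, 0.5, -0.1]
width: 0.0176
```

```bash
python3 - <<'E'
from h import *
plan(.4205,.166,.007,np.pi/2+.13)
E
```

```text
t 4.85 p [0.4197 0.1752 0.0057] total shift units (tool): [-0.03  0.01 -0.23] width 0.0176 F [-0.7  0.5 -0.1]
 sg 1 turn units [44.83 -0.08  0.17] tool z [ 0.13 -0.99  0.  ]
 sg -1 turn units [-0.17 -0.11 -0.05] tool z [-0.13  0.99  0.  ]
```

Request:
carry_out(
  deltas=[
    [0,0,-0.4,0,0,0],
    [-0.2,0,-0.8,0,0,0],
    [-0.7,0,-0.7,0,0,0],
    [-0.8,0,-0.7,0,0,0],
    [-0.5,-0.3,-0.9,0,0,0],
  ],
)

```text
t: 5.35
eef_pos: [0.4452, 0.0326, 0.0943]
ee_rot: [2.362, 1.555, -2.226]
force: [2.0, 1.8, -0.7]
width: 0.0173
```

```bash
python3 - <<'E'
from h import *
plan(.537,-.098,.08,np.pi/2+.053)
E
```

```text
t 5.35 p [0.4452 0.0326 0.0943] total shift units (tool): [ 0.38 -1.88 -3.52] width 0.0173 F [ 2.   1.8 -0.7]
 sg 1 turn units [-43.98   0.24  -0.26] tool z [ 0.05 -1.    0.  ]
 sg -1 turn units [ 1.02 -0.17 -0.16] tool z [-0.05  1.    0.  ]
```

Request:
carry_out(
  deltas=[
    [0,-0.5,-0.8,0.4,-0.1,-0.1],
    [0,-0.5,-0.8,0.4,0,0],
    [0,-0.4,-0.7,0.2,0,0],
    [0.1,-0.3,-0.6,0,0,0],
    [0.1,-0.1,-0.4,0,0,0],
  ],
)

```text
t: 5.85
eef_pos: [0.5307, -0.1046, 0.0918]
ee_rot: [-1.92, 1.565, -0.302]
force: [-1.5, 0.2, -0.1]
width: 0.0177
```

```bash
python3 - <<'E'
from h import *
plan(.537,-.098,.008,np.pi/2+.053)
grab('wrist','wr4');grab('top','top4');s=arm.get_state()
np.savez('pics/st4.npz',p=s['eef_pos'],R=rot(s))
import cv2
a=cv2.imread('pics/top4.png')
cv2.imwrite('pics/c4.png',cv2.resize(a[205:375,185:415],None,fx=3.4,fy=3.4,interpolation=cv2.INTER_CUBIC))
E
```

```text
t 5.85 p [ 0.5307 -0.1046  0.0918] total shift units (tool): [ 2.1  -0.15  0.16] width 0.0177 F [-1.5  0.2 -0.1]
 sg 1 turn units [4.493e+01 1.200e-01 4.000e-02] tool z [ 0.05 -1.    0.  ]
 sg -1 turn units [-0.07 -0.03  0.08] tool z [-0.05  1.    0.  ]
```

View pics/wr4.png

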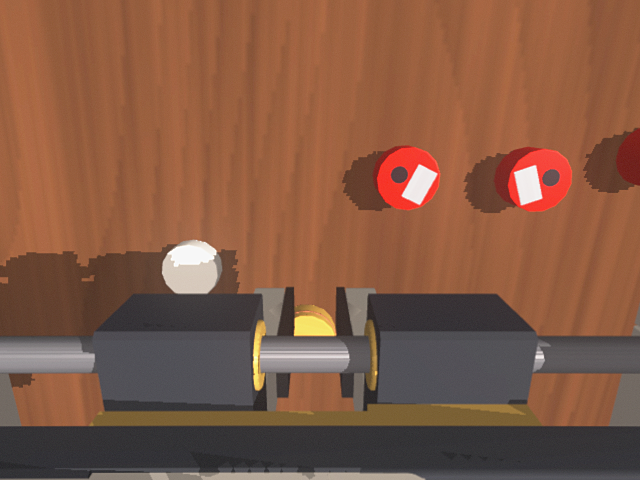

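View pics/c4.png

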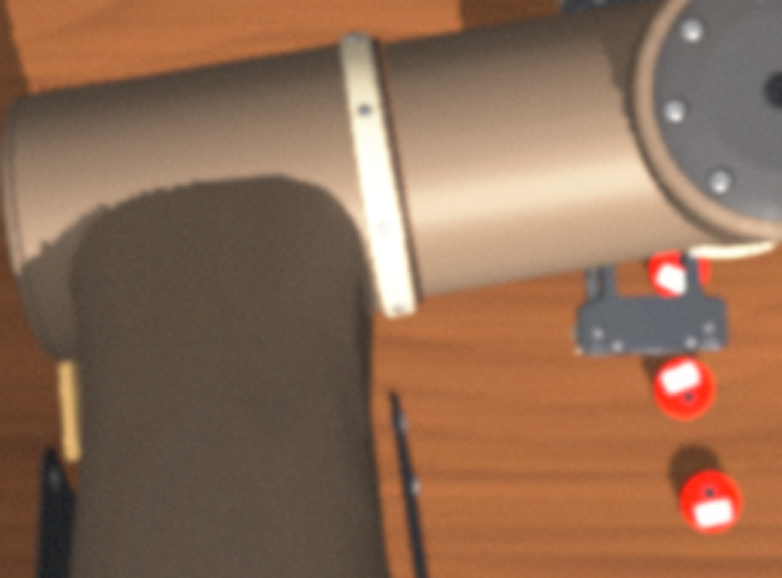

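Request:
carry_out(
  deltas=[
    [0.5,-0.1,0,0,0,0.1],
    [0.6,0,0.1,0,0,0],
    [0.5,0,0,0,0,0],
    [0.3,0,0,0,0,0],
    [0.1,0,0,0,0,0],
  ],
)

```text
t: 6.45
eef_pos: [0.5305, -0.1032, 0.0098]
ee_rot: [2.071, 1.568, -2.599]
force: [-0.7, 0.2, 0.9]
width: 0.0178
```

```bash
python3 - <<'E'
from h import *
plan(.5235,.176,.008,np.pi/2+.053)
f=np.load('pics/wr4.npz');s=np.load('pics/st4.npz')
T=np.eye(4);T[:3,:3]=s['R'];T[:3,3]=s['p'];T=T@f['hand_eye']
print('eraser',pix2w(f,192,265,.012,T), 'd1',pix2w(f,408,178,.02,T))
E
```

```text
t 6.45 p [ 0.5305 -0.1032  0.0098] total shift units (tool): [ 0.03 -0.12  6.98] width 0.0178 F [-0.7  0.2  0.9]
 sg 1 turn units [ 4.484e+01 -6.000e-02  3.000e-02] tool z [ 0.05 -1.    0.  ]
 sg -1 turn units [-0.16 -0.02 -0.04] tool z [-0.05  1.    0.  ]
eraser [ 0.6044672  -0.09115178  0.012     ] d1 [ 0.47734246 -0.15277069  0.02      ]
```

Request:
carry_out(
  deltas=[
    [0,-0.1,0.2,0,0,0],
    [0,0,0.3,0,0,0],
    [0,0,0.3,0,0,0],
    [0,0,0.4,0,0,0],
    [0,0,0.4,0,0,0],
  ],
)

```text
t: 6.95
eef_pos: [0.5323, -0.0352, 0.012]
ee_rot: [-3.048, 1.57, -1.437]
force: [-0.1, -0.3, 0.1]
width: 0.0177
```

Request:
carry_out(
  deltas=[
    [0,0,0.4,0,0,0],
    [0,0,0.4,0,0,0],
    [0,0,0.4,0,0,0],
    [0,0,0.4,0,0,0],
    [0,0,0.4,0,0,0],
  ],
)

```text
t: 7.45
eef_pos: [0.5299, 0.0544, 0.0165]
ee_rot: [-1.337, 1.563, 0.279]
force: [-0.0, -0.5, -0.0]
width: 0.0174
```

```bash
python3 - <<'E'
from h import *
plan(.5235,.176,.008,np.pi/2+.053)
grab('scene','sc5')
import cv2
a=cv2.imread('pics/sc5.png')
cv2.imwrite('pics/c5.png',cv2.resize(a[160:310,250:450],None,fx=4,fy=4,interpolation=cv2.INTER_CUBIC))
E
```

```text
t 7.45 p [0.5299 0.0544 0.0165] total shift units (tool): [0.22 0.02 3.04] width 0.0174 F [-0.  -0.5 -0. ]
 sg 1 turn units [ 4.488e+01  1.600e-01 -4.000e-02] tool z [ 0.05 -1.    0.  ]
 sg -1 turn units [-0.12  0.02  0.1 ] tool z [-0.05  1.    0.  ]
```

View pics/c5.png

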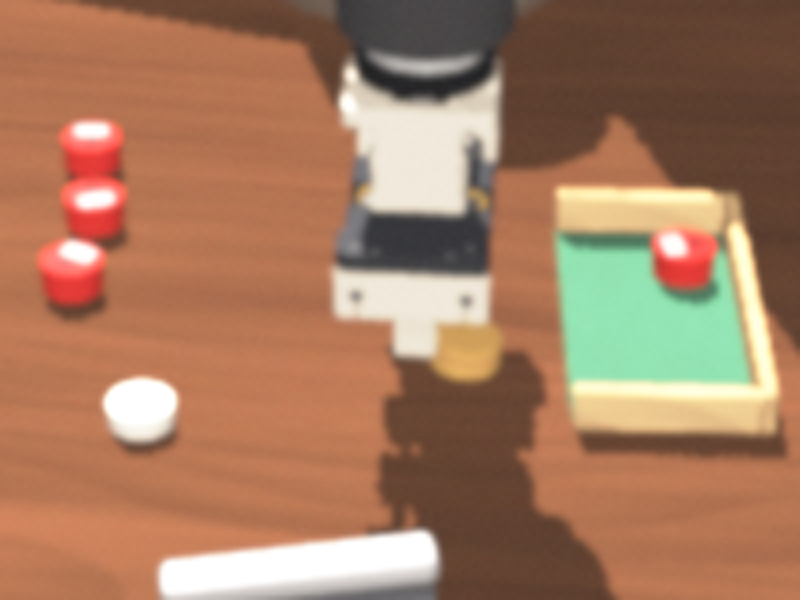

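Request:
carry_out(
  deltas=[
    [0.15,0,0.3,0,0,0.1],
    [0.1,0,0.4,0,0,0],
    [0.05,0,0.4,0,0,0],
    [0,0,0.4,0,0,0],
    [0.05,0,0.4,0,0,0],
  ],
)

```text
t: 8.0
eef_pos: [0.527, 0.1393, 0.0045]
ee_rot: [-0.814, 1.565, 0.804]
force: [1.1, -0.2, 0.6]
width: 0.0177
```

```bash
python3 - <<'E'
from h import *
plan(.5235,.176,.008,np.pi/2+.053)
E
```

```text
t 8.0 p [0.527  0.1393 0.0045] total shift units (tool): [-0.08  0.04  0.92] width 0.0177 F [ 1.1 -0.2  0.6]
 sg 1 turn units [44.92  0.1  -0.09] tool z [ 0.05 -1.    0.  ]
 sg -1 turn units [-0.08  0.06  0.06] tool z [-0.05  1.    0.  ]
```

Request:
carry_out(
  deltas=[
    [-0.05,0,0.3,0,0,0],
    [0,0,0.3,0,0,0],
    [0,0,0.2,0,0,0],
    [0,0,-0.4,0,0,0],
    [-0.1,0,-0.9,0,0,0],
  ],
)

```text
t: 8.5
eef_pos: [0.5285, 0.127, 0.0104]
ee_rot: [-0.865, 1.563, 0.761]
force: [-0.4, -0.2, -0.4]
width: 0.0171
```

Request:
carry_out(
  deltas=[
    [-0.6,0,-0.9,0.8,0,0],
    [-0.7,-0.4,-0.9,-0.8,0,0],
    [-0.6,-0.5,-0.8,-0.8,0,0],
    [0,-0.5,-0.8,-0.8,0,0],
    [0,-0.4,-0.6,-0.8,0,0],
  ],
)

```text
t: 9.0
eef_pos: [0.6096, -0.0361, 0.0898]
ee_rot: [-1.016, 1.565, 0.782]
force: [0.6, 0.4, 0.0]
width: 0.0176
```

```bash
python3 - <<'E'
from h import *
plan(.633,-.138,.085,np.pi/2+.458)
grab('top','top6');grab('wrist','wr6')
s=arm.get_state()
np.savez('pics/st6.npz',p=s['eef_pos'],R=rot(s))
E
```

```text
t 9.0 p [ 0.6096 -0.0361  0.0898] total shift units (tool): [ 0.11  0.01 -2.61] width 0.0176 F [0.6 0.4 0. ]
 sg 1 turn units [41.7   0.1  -0.05] tool z [ 0.44 -0.9   0.  ]
 sg -1 turn units [-3.3   0.03  0.07] tool z [-0.44  0.9   0.  ]
```

View pics/top6.png

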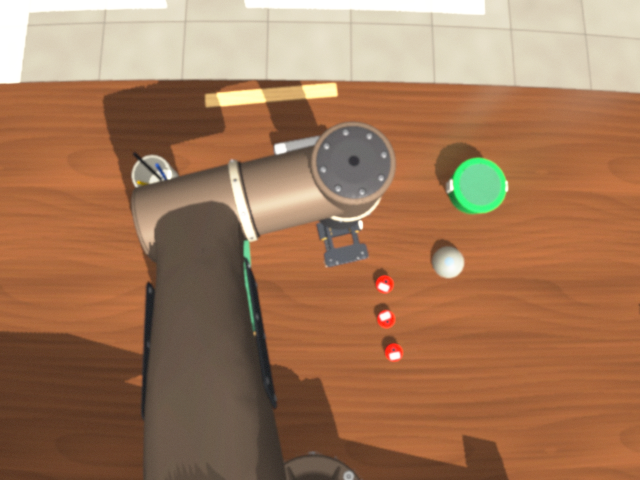

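View pics/wr6.png

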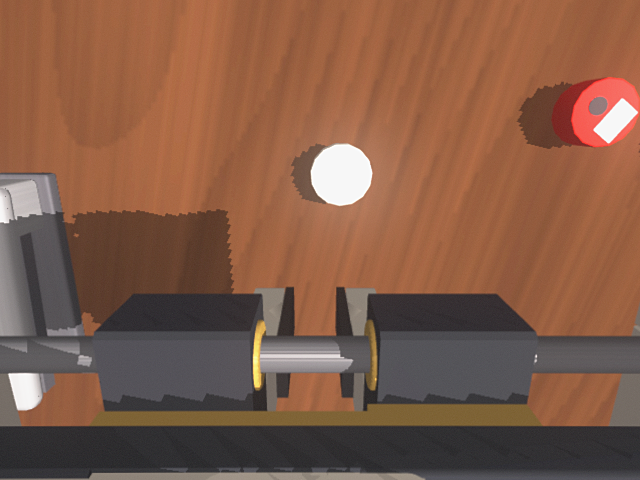

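Wrist view: eraser at (341,175), slightly right of the finger gap (318).

```bash
python3 - <<'E'
from h import *
f=np.load('pics/wr6.npz');s=np.load('pics/st6.npz')
T=np.eye(4);T[:3,:3]=s['R'];T[:3,3]=s['p'];T=T@f['hand_eye']
print('eraser',pix2w(f,341,175,.014,T), 'd1',pix2w(f,601,112,.02,T))
E
```

```text
eraser [ 0.6052034  -0.08539143  0.014     ] d1 [ 0.47848317 -0.14972696  0.02      ]
```

Request:
carry_out(
  deltas=[
    [0,-0.1,-0.7,-0.9,0,0],
    [0,0,-0.7,-0.9,0,0],
    [0,0.1,-0.6,-0.9,0,0],
    [0.1,0.1,-0.5,-0.6,0,0],
    [0.1,0,-0.1,0,0,0],
  ],
)

```text
t: 9.6
eef_pos: [0.6384, -0.1425, 0.0803]
ee_rot: [-1.03, 1.566, 1.001]
force: [-0.5, 0.8, -1.3]
width: 0.0174
```

```bash
python3 - <<'E'
from h import *
plan(.631,-.137,.008,np.pi/2+.457)
E
```

```text
t 9.6 p [ 0.6384 -0.1425  0.0803] total shift units (tool): [1.81 0.11 0.2 ] width 0.0174 F [-0.5  0.8 -1.3]
 sg 1 turn units [-44.96  -0.09   0.06] tool z [ 0.44 -0.9   0.  ]
 sg -1 turn units [0.04 0.04 0.06] tool z [-0.44  0.9   0.  ]
```

Request:
carry_out(
  deltas=[
    [0.4,0.1,0.1,0,0,0.1],
    [0.5,0,0,0,0,0],
    [0.5,0,0,0,0,0],
    [0.3,0,0,0,0,0],
    [0,0,0,0,0,0],
  ],
)

```text
t: 10.1
eef_pos: [0.6304, -0.1405, 0.0092]
ee_rot: [0.846, 1.565, 2.868]
force: [-0.2, 0.5, 0.1]
width: 0.0173
```

```bash
python3 - <<'E'
from h import *
plan(.4845,.1615,.008,np.pi/2+.457)
grab('wrist','wr7')
E
```

```text
t 10.1 p [ 0.6304 -0.1405  0.0092] total shift units (tool): [ 0.06 -0.01  8.39] width 0.0173 F [-0.2  0.5  0.1]
 sg 1 turn units [44.92 -0.1  -0.09] tool z [ 0.44 -0.9   0.  ]
 sg -1 turn units [-0.08  0.05 -0.06] tool z [-0.44  0.9   0.  ]
```

View pics/wr7.png

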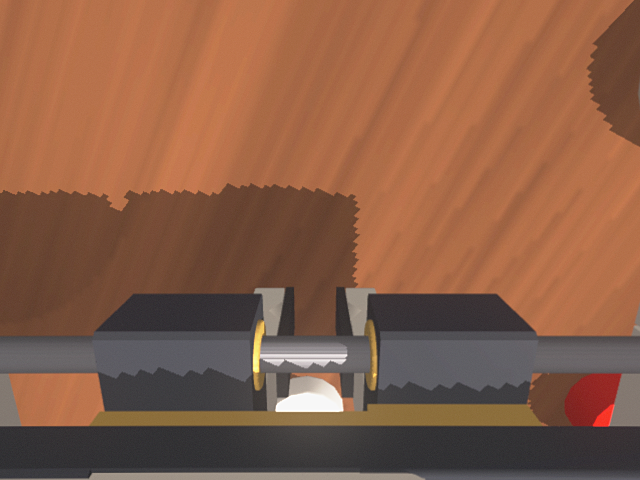

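Request:
carry_out(
  deltas=[
    [0.03,0,0.2,0,0,0],
    [0.02,0,0.3,0,0,0],
    [0.02,0,0.3,0,0,0],
    [0.02,0,0.4,0,0,0],
    [0.02,0,0.4,0,0,0],
  ],
)

```text
t: 10.65
eef_pos: [0.6034, -0.079, 0.0089]
ee_rot: [-1.067, 1.569, 0.954]
force: [-0.0, -0.5, -0.9]
width: 0.0178
```

```bash
python3 - <<'E'
from h import *
plan(.4845,.1615,.008,np.pi/2+.457)
E
```

```text
t 10.65 p [ 0.6034 -0.079   0.0089] total shift units (tool): [0.03 0.06 6.71] width 0.0178 F [-0.  -0.5 -0.9]
 sg 1 turn units [ 4.491e+01  4.000e-02 -2.000e-02] tool z [ 0.44 -0.9   0.  ]
 sg -1 turn units [-0.09  0.01  0.03] tool z [-0.44  0.9   0.  ]
```

Request:
carry_out(
  deltas=[
    [0.02,0.02,0.4,0,0,0],
    [0.02,0.02,0.4,0,0,0],
    [0.02,0.02,0.4,0,0,0],
    [0.02,0,0.4,0,0,0],
    [0.02,0,0.4,0,0,0],
  ],
)

```text
t: 11.15
eef_pos: [0.5624, -0.0001, 0.0061]
ee_rot: [-1.406, 1.567, 0.618]
force: [-0.2, -0.4, 0.2]
width: 0.0176
```

```bash
python3 - <<'E'
from h import *
plan(.4845,.1615,.008,np.pi/2+.457)
grab('scene','sc8')
import cv2
a=cv2.imread('pics/sc8.png')
cv2.imwrite('pics/c8.png',cv2.resize(a[160:310,250:450],None,fx=4,fy=4,interpolation=cv2.INTER_CUBIC))
E
```

```text
t 11.15 p [ 5.624e-01 -1.000e-04  6.100e-03] total shift units (tool): [-0.04 -0.02  4.48] width 0.0176 F [-0.2 -0.4  0.2]
 sg 1 turn units [ 4.495e+01  9.000e-02 -1.000e-02] tool z [ 0.44 -0.9   0.  ]
 sg -1 turn units [-0.05  0.01  0.06] tool z [-0.44  0.9   0.  ]
```

View pics/c8.png

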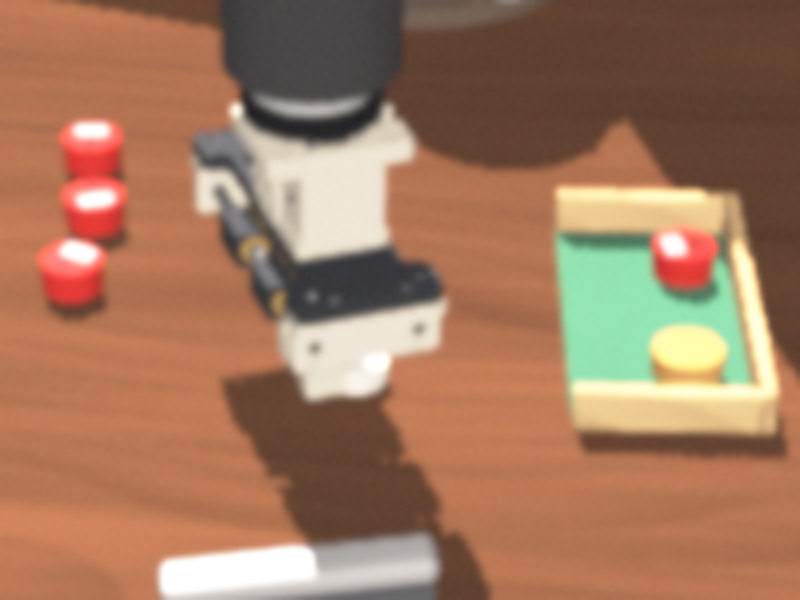

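Sharpener and tin are in the tray, and the eraser is in the cradle. I continue.

Request:
carry_out(
  deltas=[
    [0,0,0.4,0,0,0],
    [0,0,0.4,0,0,0],
    [0.02,0,0.4,0,0,0],
    [0.02,0,0.4,0,0,0],
    [0.02,0,0.4,0,0,0],
  ],
)

```text
t: 11.7
eef_pos: [0.5225, 0.0789, 0.0044]
ee_rot: [-1.362, 1.566, 0.665]
force: [0.0, -0.5, 0.3]
width: 0.017
```

Request:
carry_out(
  deltas=[
    [0,0,0.4,0,0,0],
    [0,0,0.4,0,0,0],
    [0,0,0.3,0,0,0],
    [0,0,0.3,0,0,0],
  ],
)

```text
t: 12.1
eef_pos: [0.4943, 0.1336, 0.005]
ee_rot: [-1.35, 1.565, 0.68]
force: [0.6, 0.1, 0.8]
width: 0.0178
```

```bash
python3 - <<'E'
from h import *
plan(.4845,.1615,.008,np.pi/2+.457)
grab('scene','sc9')
import cv2
a=cv2.imread('pics/sc9.png')
cv2.imwrite('pics/c9.png',cv2.resize(a[160:310,300:500],None,fx=4,fy=4,interpolation=cv2.INTER_CUBIC))
E
```

```text
t 12.1 p [0.4943 0.1336 0.005 ] total shift units (tool): [-0.07 -0.09  0.73] width 0.0178 F [0.6 0.1 0.8]
 sg 1 turn units [-4.497e+01 -1.200e-01  3.000e-02] tool z [ 0.44 -0.9   0.  ]
 sg -1 turn units [0.03 0.02 0.08] tool z [-0.44  0.9   0.  ]
```

View pics/c9.png

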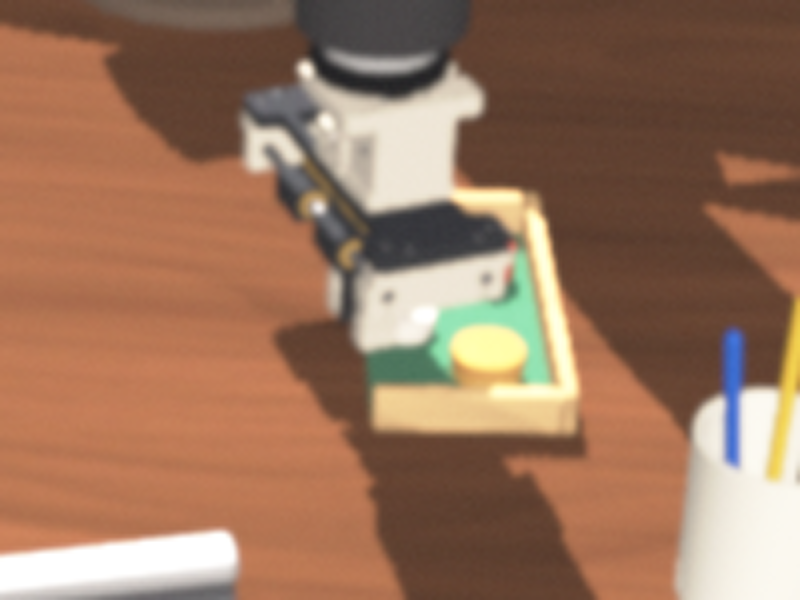

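Request:
carry_out(
  deltas=[
    [-0.03,0,0.3,0,0,0],
    [0,0,0.3,0,0,0],
    [0,0,0.1,0,0,0],
    [0,0,-0.3,0,0,0],
    [-0.1,0,-0.9,0,0,0],
  ],
)

```text
t: 12.65
eef_pos: [0.5013, 0.1209, 0.0104]
ee_rot: [-1.334, 1.564, 0.703]
force: [0.5, 0.6, 0.5]
width: 0.0177
```

Request:
carry_out(
  deltas=[
    [-0.4,0,-0.9,0,0,0],
    [-0.9,0,-0.8,0,0,0],
    [-0.9,0,-0.7,0,0,0],
    [-0.9,0.5,-0.7,0,0,0],
    [-0.9,0.7,-0.7,0,0,0],
  ],
)

```text
t: 13.15
eef_pos: [0.5281, -0.0416, 0.1658]
ee_rot: [1.29, 1.566, -2.957]
force: [1.0, -0.0, -0.3]
width: 0.018
```

Request:
carry_out(
  deltas=[
    [0,0.8,-0.9,0,0,0],
    [0,0.8,-0.9,0,0,0],
    [0,0.8,-0.9,0,0,0],
    [0,0.6,-0.9,0,0,0],
    [0,0,-0.4,0,0,0],
  ],
)

```text
t: 13.65
eef_pos: [0.491, -0.2504, 0.1732]
ee_rot: [-2.087, 1.563, -0.053]
force: [-0.0, 0.8, -0.1]
width: 0.0174
```

```bash
python3 - <<'E'
from h import *
plan(.4845,.1615,.008)
grab('scene','sc10');grab('top','top10')
import cv2
a=cv2.imread('pics/sc10.png')
cv2.imwrite('pics/c10.png',cv2.resize(a[160:310,300:500],None,fx=4,fy=4,interpolation=cv2.INTER_CUBIC))
E
```

```text
t 13.65 p [ 0.491  -0.2504  0.1732] total shift units (tool): [ 4.13 -4.43  9.3 ] width 0.0174 F [-0.   0.8 -0.1]
```

View pics/c10.png

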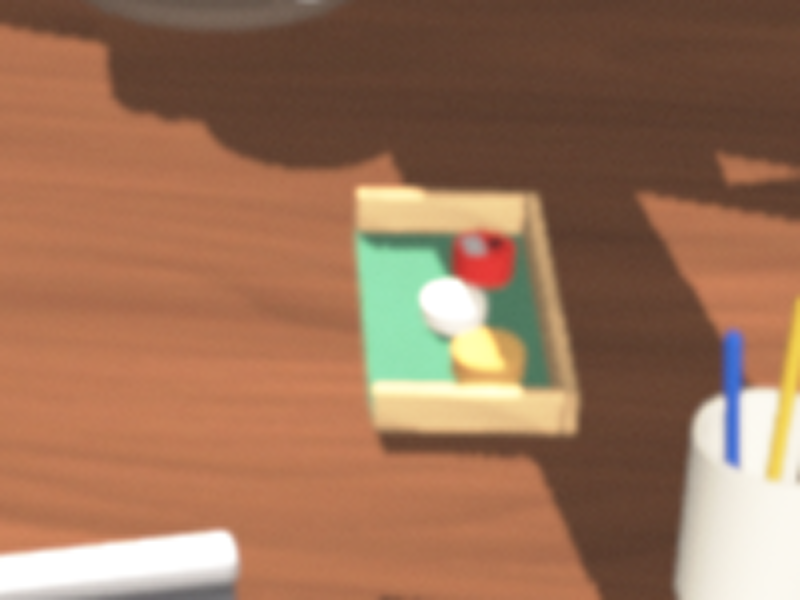

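View pics/top10.png

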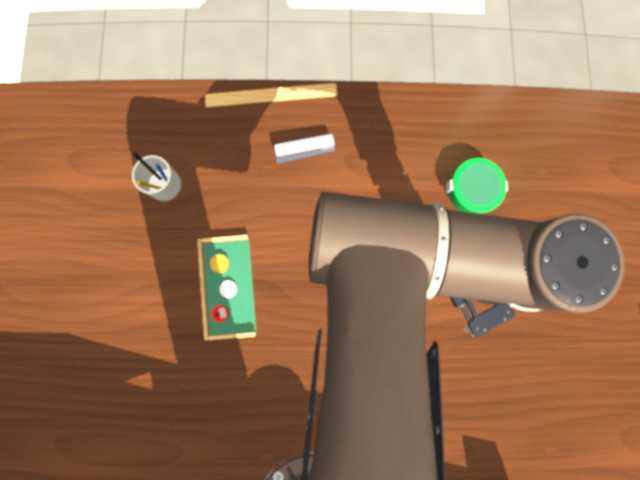

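```bash
python3 - <<'E'
from obj import *
import cv2
o=np.array([.4775,.1355])
tx=(a-b)[:2]/np.linalg.norm((a-b)[:2]); ty=np.array([-tx[1],tx[0]])
o=(a+b)[:2]/2
g=np.load('pics/top10.npz')
for n,u,v,z in(('tin',220,263.5,.018),('eraser',228.5,289,.014),('sharp',220,313,.02)):
    w=pix2w(g,u,v,z)[:2]; print(n,w.round(3),((w-o)@tx).round(4),((w-o)@ty).round(4))
A=cv2.imread('pics/top10.png')
cv2.imwrite('pics/c11.png',cv2.resize(A[225:350,185:275],None,fx=4.5,fy=4.5,interpolation=cv2.INTER_CUBIC))
E
```

```text
tin [0.523 0.203] 0.0515 0.0628
eraser [0.469 0.184] -0.0043 0.0493
sharp [0.418 0.2  ] -0.0535 0.0702
```

View pics/c11.png

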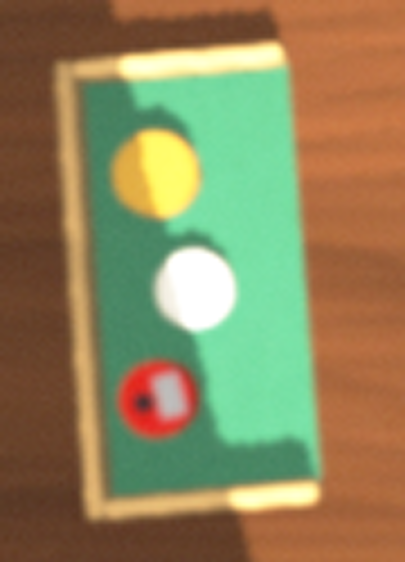

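```bash
python3 - <<'E'
from h import *
print(arm.job_done())
s=arm.get_state();print(s['t'],s['eef_pos'],s['force'])
E
```

```text
the job is handed in; nothing more can be done
None
the job is handed in; nothing more can be done
```

I swept the sharpener, tin and eraser, one at a time, into the tray with the fingers nearly shut (an 18 mm gap), without gripping or lifting any of them. The job was handed in at about 14 s.

**In the tray:** in the last top picture all three lie flat and well inside. Tray coordinates (x, y) in mm:

| Object | x | y |
|---|---|---|
| Tin | 52 | 63 |
| Eraser | -4 | 49 |
| Sharpener | -54 | 70 |

**Bystanders:** the stapler, tiffin and pen holder look the same as in the first picture. The arm hid the paperweight and the look-alike sharpeners in the last top picture. They looked untouched when last visible, before the eraser push, and my path stayed well clear of them.

**Arm:** the fingers finished about 0.17 m above the desk, touching nothing, with measured forces below about 1 N. The fingertips drifted up to about 16 mm during the first two pushes. I lowered them again, and both discs stayed in front of the fingers.

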